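Unstack the clean dishes and set up for steaming

ROBOT

A 7-joint arm with a two-finger parallel gripper is mounted at the origin on the work surface. World frame = base frame: x ahead of the robot, y to its left, z up, the work surface at z = 0. Lengths are in m, angles in rad, forces in N, time in s.
With the tool pointing down it reaches from about 0.35 to 0.9 m from the base axis. Payload 7.2 kg.
Tool frame: the origin (TCP) lies midway between the tips of the shut fingers; the grasp point (between the pads) lies 19 mm behind it; z points along the fingers, x is the direction in which the jaws open and shut, and the axes are right-handed (so a half turn about z gives the same grasp; the last joint's range is limited). The gripper opens to 88 mm and grips with 3 to 60 N. Pads are 20 mm wide; open, the fingers measure 115 mm over their backs; the gripper's body (75 mm by 178 mm) begins 61 mm behind the grasp point.
Start: joints at [-1.362, 0.411, -0.013, 1.596, 0.006, 1.134, -0.082], TCP at [0.171, 0.601, 0.223] pointing down, gripper open.
Joint ranges: [-2.95, 2.95], [-0.29, 1.99], [-1.47, 1.44], [0.14, 2.54], [-1.03, 4.17], [0.13, 1.85], [-2.86, 2.86]. Speed limits (rad/s): [2.39, 2.39, 3.01, 3.01, 3.14, 3.14, 3.14].

INTERFACE

Orientations are given as [roll, pitch, yaw] about the fixed x, y, z axes, in that order (R = Rz(yaw) Ry(pitch) Rx(roll)).
In Python, from bench import manip gives the robot as it stands.
- The arm moves only by the shell command python3 -m handwheel 'ROWS' [FORCE]. ROWS is JSON, a list of rows, each a list of 3 entries, a list of its own where there are three numbers: the shift along the tool's x, y, z in mm, then the turn about the tool's z in rad, then the closure, from 0 (fully open) to 1 (shut). A call has 1 to 8 rows; each row shifts and turns the commanded pose from where the row before left it, along the tool's axes as they then stand; what a row does not reach is not made up. A row lasts 1/12 s, in which the tool goes at most 41.7 mm and 7.16 degrees, less where a joint would pass 70% of its speed; a pose out of reach is approached as far as the arm can. A call is refused whole if a number of a shift passes 41.7 or a number of a turn 0.125, either way. A call with a gripper value outside its range is refused whole. The fingers move at their own pace and stop on an object; FORCE is the grip in N (left out, the last holds). Time passes only in rows, so rows that do not move let the fingers close. It gives the time, the measured TCP pose, the force and the opening at its end, in the units of the state.
- manip.get_state(): the state, without advancing time (a new reading comes with each control period).
- manip.capture(name): name is "side" or "top" or "wrist"; returns a dict with "color" (400x640x3 uint8, red, green, blue), "fx", "fy", "cx", "cy" (pixels), "D" ([k1, k2, p1, p2, k3] as OpenCV has them; the pictures are not rectified), "position" and "attitude" of the camera in the world. Camera axes: x right, y down, z forward; pixel columns grow to the right and rows downward; lengths in m; the calibration is good to about 2 mm. A picture is of the moment at which its call begins. There is no depth.
- manip.finish_job(): hands the job in, once; it reports no verdict.
The state is a dict: "time_s": time; "joints": joint angles; "qd": joint speeds; "effort": joint torques, N m; "tcp_pos": TCP position; "tcp_rot": TCP orientation; "wrist_force": force on the tool from outside, world axes, zero at the start; "wrist_torque": the same for the moment, N m; "width": finger opening in m.
Only numpy, scipy, OpenCV 4.12 (cv2) and the standard library are available. Lean on these libraries where they do the work, as an engineer would, in place of code of your own. Each camera call takes 0.05 s, during which the arm holds its last target. There are 200 camera calls.

TASK

Take the pile of clean dishes apart from the top and set the counter up for cooking: first the funnel goes spout-down into the mouth of the open glass jar, then the bowl upright onto the middle of the kitchen scale's plate, then the bamboo steamer basket centred on the rim of the big two-eared pot on the hob, and last the bamboo lid, handle up, squarely on top of that basket. Set each thing down gently rather than dropping it, and leave the jar, the small pan and the closed spice jar standing where they are.

Things in the scene. Friction and masses are not known exactly. Their poses are not given: they have to be found in the camera images.
- funnel: Plastic funnel, 80 mm tall, 40 g; origin at the centre of its spout end, z up its axis. Spout 30 mm across up to z=32, cone widening to 52 mm at z=50, then a straight band 52 mm across up to z=80, gripped across from above. Wall 3 mm. Starts spout-down in the bowl, whose rim is then at funnel z=48.
- bowl: Double-walled stainless bowl, 76 mm across, 54 mm tall, upright wall 8 mm thick (mid-wall radius 34 mm), inner floor at 6 mm, foot 64 mm across; 150 g. Origin at the centre of its underside, z up; round, yaw means nothing. Its rim wall can be pinched from above. Starts on the floor of the steamer basket.
- basket: Round bamboo steamer basket, open on top, solid floor 8 mm thick, 144 mm across, 42 mm tall, upright wall 9 mm thick (mid-wall radius 67.5 mm); 160 g. Origin at the centre of its underside, z up; round, yaw means nothing. Its rim wall can be pinched from above. Starts as the bottom of the pile, on the counter.
- lid: Bamboo steamer lid, disc 144 mm across, flat below, 20 mm thick in the middle, 12 mm at the edge; 140 g. Origin at the centre of its underside, z up. Bar handle over the centre along the lid's x: 64 mm long, 14 mm wide (y), from 34 to 48 mm above the origin. Starts on the counter, handle up, any yaw. On the basket its origin is 42 mm above the basket's.
- jar: Open clear glass jar, 75 mm tall, body 72 mm in diameter up to 55 mm, neck 54 mm outside, mouth 44 mm inside diameter; loose, 350 g. Origin at the centre of its underside, z up. When seated, the funnel's cone rests on the mouth's inner edge, with the funnel's origin about 31.5 mm above the jar's.
- scale: Flat white kitchen scale, 140 mm (x) by 130 mm (y), 16 mm high, with a round steel plate 110 mm in diameter in the middle whose top is 22 mm above the origin. Origin at the centre of the underside. Does not move.
- pot: Open cream enamel pot on the hob, 132 mm outside diameter, rim 80 mm above its origin, two ear handles along its y axis reaching 90 mm from the centre, below the rim (top 68 mm). Origin at the centre of its underside, 22 mm above the counter, on the pan support. Does not move. Stands on one of the two burners.
- pan: Bystander: small steel pan, 90 mm in diameter, 48 mm tall, with a flat black handle reaching 138 mm from the centre along its y axis; loose, on the hob's other burner. Origin at the centre of its underside.
- spice: Bystander: closed spice jar, 44 mm in diameter, 78 mm tall; loose, on the counter. Origin at the centre of its underside.
There are look-alikes about, which are no part of the job. Leave any brown look-alike of the bowl alone.

How it is judged:
On the way, in this order (a step that is already met when the one before it is completed fails the run):
1. the funnel sits in the jar's mouth, let go (horizontal distance between funnel and jar below 0.01 m and z of funnel in the frame of jar between 0.0265 and 0.0365 m and angle between funnel's own z axis and vertical below 0.15 rad and contact force between the fingers and funnel below 0.1 N), for 0.2 s.
2. the bowl stands on the scale's plate, let go (horizontal distance between bowl and scale below 0.015 m and z of bowl in the frame of scale between 0.018 and 0.026 m and angle between bowl's own z axis and vertical below 0.08 rad and contact force between the fingers and bowl below 0.1 N), for 0.2 s.
3. the steamer basket stands on the pot's rim, let go (horizontal distance between basket and pot below 0.012 m and z of basket in the frame of pot between 0.075 and 0.085 m and angle between basket's own z axis and vertical below 0.08 rad and contact force between the fingers and basket below 0.1 N), for 0.2 s.
4. the lid lies on the basket, which stands on the pot, let go (horizontal distance between basket and pot below 0.012 m and z of basket in the frame of pot between 0.075 and 0.085 m and angle between each of basket, lid's own z axis and vertical below 0.08 rad and horizontal distance between lid and basket below 0.012 m and z of lid in the frame of basket between 0.037 and 0.047 m and contact force between the fingers and lid below 0.1 N), for 0.2 s.
At the end, for the whole second after the job is handed in: Funnel upright in the jar mouth (within 10 mm of its axis, 5 mm of seated height); bowl upright on the scale within 15 mm of centre; basket level on the pot rim and lid, handle up, level on the basket, each within 12 mm of the axis; jar upright; all released and at rest (horizontal distance between funnel and jar below 0.01 m and z of funnel in the frame of jar between 0.0265 and 0.0365 m and angle between funnel's own z axis and vertical below 0.15 rad and horizontal distance between bowl and scale below 0.015 m and z of bowl in the frame of scale between 0.018 and 0.026 m and angle between each of bowl, basket, lid's own z axis and vertical below 0.08 rad and horizontal distance between basket and pot below 0.012 m and z of basket in the frame of pot between 0.075 and 0.085 m and horizontal distance between lid and basket below 0.012 m and z of lid in the frame of basket between 0.037 and 0.047 m and angle between jar's own z axis and vertical below 0.1 rad and linear speed of each of funnel, bowl, basket, lid, jar below 0.02 m/s); the robot touches nothing.
It fails at once if a thing is dropped (moves untouched by the fingers faster than 0.6 m/s, a fall of about 18 mm) ((contact force between the fingers and funnel below 0.01 N and linear speed of funnel above 0.6 m/s) or (contact force between the fingers and bowl below 0.01 N and linear speed of bowl above 0.6 m/s) or (contact force between the fingers and basket below 0.01 N and linear speed of basket above 0.6 m/s) or (contact force between the fingers and lid below 0.01 N and linear speed of lid above 0.6 m/s)).
It fails at once if the jar is shifted by more than 35 mm (distance of jar from where it was at the start of the episode above 0.035 m).
It fails at once if the small pan or the spice jar is shifted by more than 25 mm (distance of any of pan, spice from where it was at the start of the episode above 0.025 m).
It also fails if it takes over 136 s, if anything falls off the work surface, if the arm or the gripper's body presses on something with over 40 N, if the wrist force passes 120 N, or if a joint passes its speed limit or range.

## Working session

There is one attempt and no reset: what is moved stays moved. The work goes in short steps, Python scripts to look and compute and a shell command to move; the robot and the scene stay as the last step left them, time stands still between calls to the robot, and variables do not carry over. Pictures are saved under pics/ and viewed, about 12 in all and at most 16, crops included, and the job is handed in when it is done.

```bash
mkdir -p pics; cat > h.py <<'E'
from bench import manip
import numpy as np, cv2
from scipy.spatial.transform import Rotation as R
def rot(a):
    a=np.asarray(a,float)
    if a.shape==(3,3): return a
    return R.from_euler('xyz',a).as_matrix() if a.size==3 else R.from_quat(a).as_matrix()
def K(c): return np.array([[c['fx'],0,c['cx']],[0,c['fy'],c['cy']],[0,0,1.]])
def cap(name,out=None):
    c=manip.capture(name)
    if out: cv2.imwrite(out,c['color'][:,:,::-1])
    np.save('/tmp/%s.npy'%name,c,allow_pickle=True)
    return c
def load(name): return np.load('/tmp/%s.npy'%name,allow_pickle=True).item()
def px2w(c,uv,z):
    n=cv2.undistortPoints(np.array([[uv]],float),K(c),np.array(c['D'],float))[0,0]
    d=rot(c['attitude'])@np.array([n[0],n[1],1]); p=np.array(c['position'])
    return p+d*(z-p[2])/d[2]
def w2px(c,P):
    Rm=rot(c['attitude']); t=-Rm.T@np.array(c['position'])
    return cv2.projectPoints(np.array(P,float).reshape(-1,3),cv2.Rodrigues(Rm.T)[0],t,K(c),np.array(c['D'],float))[0][:,0]
def delta(xyz,yaw=None):
    s=manip.get_state(); M=rot(s['tcp_rot'])
    print('t',s['time_s'],'tcp',np.round(s['tcp_pos'],4),'rot',np.round(s['tcp_rot'],3),'w',s['width'],'F',np.round(s['wrist_force'],1))
    print('tool mm',np.round(M.T@(np.array(xyz)-s['tcp_pos'])*1000,1),'toolx',np.round(M[:,0],3))
E
python3 - <<'E'
from h import *
for n in('top','side','wrist'):
    c=cap(n,f'pics/{n}0.png'); print(n,c['position'],c['attitude'],c['fx'],c['D'])
print(manip.get_state())
E
```

```text
top [ 0.51681171 -0.06224396  1.20708299] [-3.04237964 -0.00565094 -1.57859125] 450.7083082043645 [-0.03609452  0.          0.          0.          0.        ]
side [ 0.01818747 -0.97882511  0.80555181] [-2.1496151   0.0140492  -0.59508934] 464.09979775143074 [-0.11313004  0.          0.          0.          0.        ]
wrist [0.09387105 0.62382426 0.38379115] [2.84579321e+00 1.79958286e-03 1.29402517e+00] 275.8321868136533 [0.00083829 0.         0.         0.         0.        ]
{'time_s': 0.15, 'joints': array([-1.36222628,  0.41169995, -0.01272925,  1.59681548,  0.00561881,
        1.1343065 , -0.08217164]), 'qd': array([-9.31981685e-04, -4.48476144e-03,  8.10958509e-05, -2.72904866e-03,
        7.46242902e-04, -2.31586172e-03,  1.59412718e-04]), 'effort': array([ 1.80516203e-03, -5.88331640e+01,  6.42509535e-01, -2.91294676e+01,
       -5.37921418e-02,  1.57062442e-02,  8.54560062e-05]), 'tcp_pos': array([0.17070625, 0.6008466 , 0.22202715]), 'tcp_rot': array([3.14149925e+00, 1.18983443e-03, 1.29410182e+00]), 'wrist_force': array([ 0.26658501, -1.09663272, -0.24170598]), 'wrist_torque': array([ 0.05952164,  0.01574401, -0.05117372]), 'width': 0.08805218137039818}
```

View pics/top0.png

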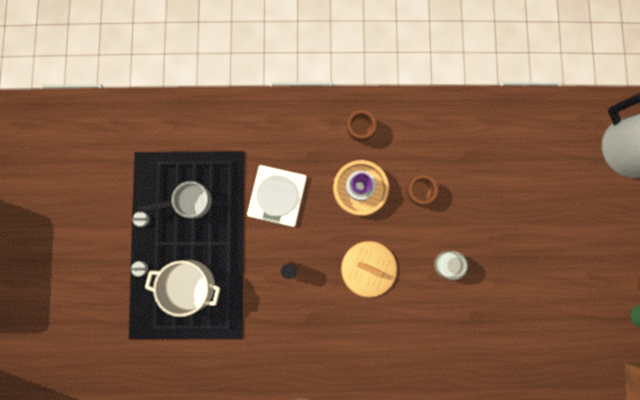

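View pics/side0.png

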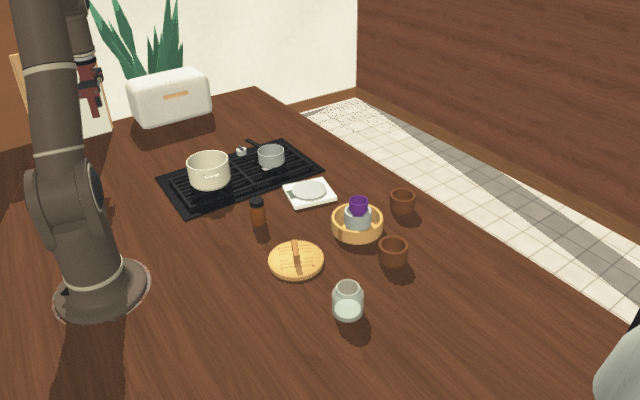

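The top view shows the pile (basket, steel bowl, purple funnel) at (360,186), the lid at (369,269) and the open glass jar at (451,265). The scale is at (277,196), the pot at (184,288), the pan at (190,200) and the spice jar at (289,271).
Things that could be mistaken for the target: the brown bowls at (361,125) and (423,189) look like the steel bowl in the pile (360,184), which is the one I want. The pan (190,200) is also steel, but it has a handle. The closed spice jar (289,271) could pass for the glass jar, and so could the kettle at (630,140). I'll check the choice in one crop.

```bash
python3 - <<'E'
from h import *
c=load('top'); im=c['color'][:,:,::-1][110:340,130:480]
cv2.imwrite('pics/crop1.png',cv2.resize(im,None,fx=2.25,fy=2.25,interpolation=cv2.INTER_CUBIC))
for n,uv,z in [('funnel',(360.5,185),.14),('basket',(361,188),.042),('jar',(451,265),.075),('lid',(369,269),.012),('scale',(277.5,196),.022),('pot',(184,288),.102),('pan',(190,200),.07),('spice',(289,271),.078),('br1',(361,125),.05),('br2',(423,189),.05)]:
    print(n,np.round(px2w(c,uv,z),3))
E
```

```text
funnel [ 0.66  -0.154  0.14 ]
basket [ 0.666 -0.163  0.042]
jar [ 0.466 -0.383  0.075]
lid [ 0.455 -0.184  0.012]
scale [0.649 0.056 0.022]
pot [0.417 0.275 0.102]
pan [0.635 0.274 0.07 ]
spice [0.455 0.022 0.078]
br1 [ 0.832 -0.165  0.05 ]
br2 [ 0.661 -0.324  0.05 ]
```

View pics/crop1.png

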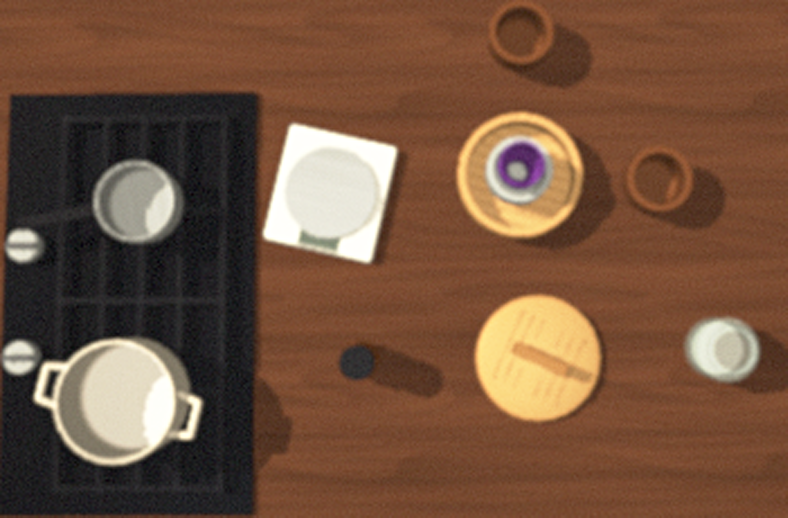

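The crop confirms the pile: steel bowl rim centred at about (518,168) in crop pixels, with the purple funnel inside it at (520,165). Both brown bowls are empty and stay where they are. Next I move over towards the pile, taking wrist frames on the way.

```bash
python3 -m handwheel '[[[-24.6,28.4,-4],0,0],[[-24.6,28.4,-4],0,0],[[-24.6,28.4,-4],0,0],[[-24.6,28.4,-4],0,0],[[-24.6,28.4,-4],0,0],[[-24.6,28.4,-4],0,0],[[-24.6,28.4,-4],0,0],[[-24.6,28.4,-4],0,0]]' 20
python3 - <<'E'
from h import *
c=cap('wrist','pics/w_pot.png'); np.save('/tmp/w_pot.npy',c,allow_pickle=True)
E
python3 -m handwheel '[[[-24.6,28.4,0],0,0],[[-24.6,28.4,0],0,0],[[-24.6,28.4,0],0,0],[[-24.6,28.4,0],0,0],[[-24.6,28.4,0],0,0],[[-24.6,28.4,0],0,0],[[-24.6,28.4,0],0,0],[[-24.6,28.4,0],0,0]]'
python3 -m handwheel '[[[-24.6,28.4,0],0,0],[[-24.6,28.4,0],0,0],[[-24.6,28.4,0],0,0],[[-24.6,28.4,0],0,0],[[-24.6,28.4,0],0,0],[[-24.6,28.4,0],0,0],[[-24.6,28.4,0],0,0],[[0,0,0],0,0]]'
python3 - <<'E'
from h import *
a=load('w_pot'); c=cap('wrist'); np.save('/tmp/w_pile.npy',c,allow_pickle=True)
cv2.imwrite('pics/w1.png',cv2.resize(np.vstack([a['color'],c['color']])[:,:,::-1],None,fx=.75,fy=.75,interpolation=cv2.INTER_AREA))
delta([.664,-.158,.2])
E
```

```text
time_s: 0.82
tcp_pos: [0.3362, 0.348, 0.2548]
tcp_rot: [-3.141, -0.0, 1.294]
wrist_force: [0.8, 1.2, -0.6]
width: 0.0878
time_s: 1.53
tcp_pos: [0.501, 0.0969, 0.2547]
tcp_rot: [3.141, -0.0, 1.294]
wrist_force: [0.7, 0.2, 0.6]
width: 0.0875
time_s: 2.2
tcp_pos: [0.6459, -0.1293, 0.2536]
tcp_rot: [3.141, 0.005, 1.287]
wrist_force: [-1.5, -0.1, -0.1]
width: 0.0878
t 2.25 tcp [ 0.6449 -0.126   0.2534] rot [-3.141e+00  3.000e-03  1.288e+00] w 0.08749416389356701 F [-1.   0.6 -0.5]
tool mm [-25.3  27.3  53.5] toolx [ 0.279  0.96  -0.003]
```

View pics/w1.png

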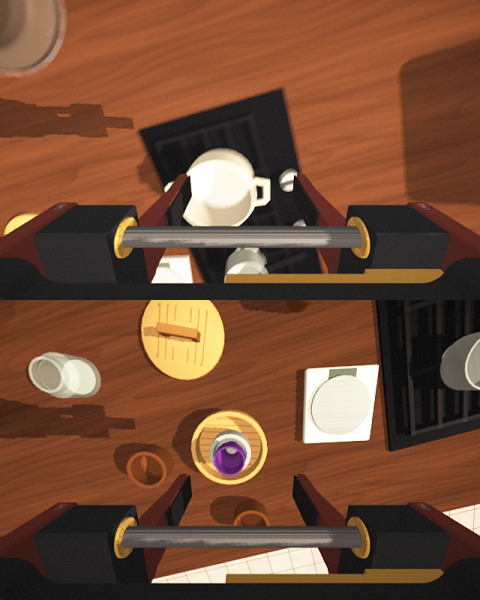

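The upper frame shows the pot partly hidden by a finger, at about (222,187) in the picture. The lower frame shows the pile at (229,450), the lid at (182,340), the jar at (65,373) and the scale at (340,405). I'll zoom in on those four at native resolution.

```bash
python3 - <<'E'
from h import *
c=load('w_pile'); im=c['color'][:,:,::-1]
T=[]
for x,y in [(240,140),(178,0),(25,50),(388,78)]:
    t=cv2.resize(im[y:y+116,x:x+132],None,fx=2.5,fy=2.5,interpolation=cv2.INTER_CUBIC)
    for k in range(0,132,20): cv2.putText(t,str(x+k),(int(k*2.5),8),0,.3,(255,255,255),1); cv2.line(t,(int(k*2.5),10),(int(k*2.5),14),(255,255,255))
    for k in range(0,116,20): cv2.putText(t,str(y+k),(0,int(k*2.5)+4),0,.3,(255,255,255),1)
    T.append(t)
cv2.imwrite('pics/tiles.png',np.vstack([np.hstack(T[:2]),np.hstack(T[2:])]))
E
```

```text
(no output)
```

View pics/tiles.png

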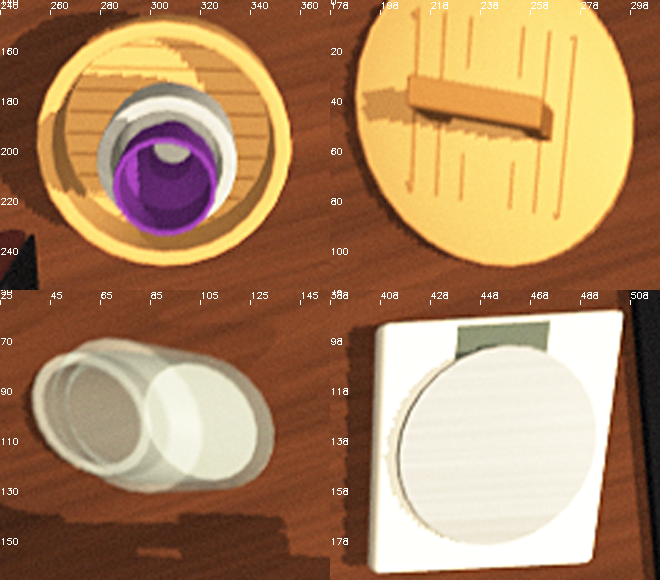

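```bash
python3 - <<'E'
from h import *
c=load('w_pile'); t=load('top')
print(c['position'],manip.get_state()['tcp_pos'])
for n,a,b,z in [('funnel',(305.8,214),(520,165),.094),('basket',(305.6,196.4),(520.5,175),.042),('jar',(61.4,100.4),(727,348),.075),('scale',(455,140),(333,192.5),.022)]:
    b=(b[0]/2.25+130-.28,b[1]/2.25+110-.28)
    print(n,np.round(px2w(c,a,z),4),np.round(px2w(t,b,z),4))
P=px2w(c,(305.8,214),.094); delta([P[0],P[1],.11])
E
```

```text
[ 0.56924592 -0.10513645  0.41537613] [ 0.64494542 -0.12598352  0.25344649]
funnel [ 0.6721 -0.1582  0.094 ] [ 0.6716 -0.1586  0.094 ]
basket [ 0.6636 -0.1592  0.042 ] [ 0.6671 -0.1635  0.042 ]
jar [ 0.4651 -0.393   0.075 ] [ 0.4674 -0.3876  0.075 ]
scale [0.6487 0.0618 0.022 ] [0.6505 0.0556 0.022 ]
t 2.25 tcp [ 0.6449 -0.126   0.2534] rot [-3.141e+00  3.000e-03  1.288e+00] w 0.08749416389356701 F [-1.   0.6 -0.5]
tool mm [-22.9  35.1 143.5] toolx [ 0.279  0.96  -0.003]
```

```bash
python3 -m handwheel '[[[-11,17,20],0,0],[[-12,18,20],0,0],[[0,0,25],0,0],[[0,0,25],0,0],[[0,0,25],0,0],[[0,0,20],0,0],[[0,0,10],0,0],[[0,0,0],0,0]]'
python3 - <<'E'
from h import *
c=cap('wrist'); delta([.672,-.158,.067])
im=c['color'][100:,120:520,::-1]; cv2.imwrite('pics/w2.png',cv2.resize(im,None,fx=1.5,fy=1.5))
E
```

```text
time_s: 2.92
tcp_pos: [0.6704, -0.1514, 0.1069]
tcp_rot: [-3.137, -0.0, 1.295]
wrist_force: [0.9, 0.0, -0.4]
width: 0.0879
t 2.9667 tcp [ 0.6714 -0.1521  0.1089] rot [-3.14  -0.     1.295] w 0.08773557300427953 F [-0.2  0.7  0.2]
tool mm [-5.5  2.3 41.9] toolx [0.272 0.962 0.   ]
```

View pics/w2.png

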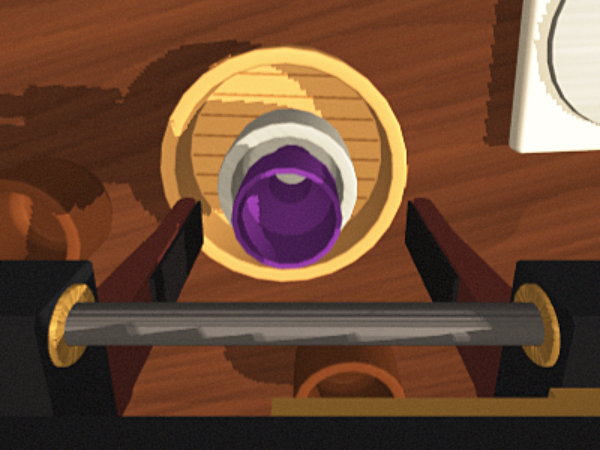

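The funnel rim in this crop is centred at (286,218), the bowl at (288,190) and the basket at (285,164). The fingers straddle the funnel but sit a few mm to the right of it.

```bash
python3 - <<'E'
from h import *
c=load('wrist')
f=lambda u,v:(120+u/1.5,100+v/1.5)
P=px2w(c,f(286.5,218),.094);print('funnel',P);print('bowlx',px2w(c,f(288.5,190),.062),'basket',px2w(c,f(284.5,164),.042))
delta([P[0],P[1],.067])
E
```

```text
funnel [ 0.67270776 -0.15941839  0.094     ]
bowlx [ 0.67154467 -0.15928296  0.062     ] basket [ 0.66292586 -0.15989019  0.042     ]
t 2.9667 tcp [ 0.6714 -0.1521  0.1089] rot [-3.14  -0.     1.295] w 0.08773557300427953 F [-0.2  0.7  0.2]
tool mm [-6.7  3.3 41.9] toolx [0.272 0.962 0.   ]
```

```bash
python3 -m handwheel '[[[-6.5,3,0],0,0],[[0,0,21],0,0],[[0,0,20],0,0],[[0,0,0],0,0],[[0,0,0],0,0],[[0,0,0],0,0.3],[[0,0,0],0,0.6],[[0,0,0],0,1]]' 12
python3 -m handwheel '[[[0,0,0],0,1],[[0,0,0],0,1],[[0,0,0],0,1],[[0,0,-10],0,1],[[0,0,-15],0,1],[[0,0,-25],0,1],[[0,0,-35],0,1],[[0,0,-35],0,1]]'
python3 - <<'E'
from h import *
delta([.466,-.389,.18])
E
```

```text
time_s: 3.63
tcp_pos: [0.6739, -0.1606, 0.0703]
tcp_rot: [3.139, -0.0, 1.294]
wrist_force: [0.7, -0.4, -0.5]
width: 0.0711
time_s: 4.3
tcp_pos: [0.6723, -0.1602, 0.1898]
tcp_rot: [-3.14, 0.0, 1.294]
wrist_force: [0.8, 0.2, -0.2]
width: 0.0524
t 4.3 tcp [ 0.6723 -0.1602  0.1898] rot [-3.14   0.     1.294] w 0.05236049597306906 F [ 0.8  0.2 -0.2]
tool mm [-276.5 -135.9   10.2] toolx [ 0.273  0.962 -0.   ]
```

```bash
python3 -m handwheel '[[[-31,-19,0],0,1],[[-31,-19,0],0,1],[[-31,-19,0],0,1],[[-31,-19,0],0,1],[[-31,-20,0],0,1],[[-31,-20,0],0,1],[[-31,-20,0],0,1],[[0,0,0],0,1]]'
python3 -m handwheel '[[[0,0,0],0,1],[[0,0,0],0,1]]'
python3 - <<'E'
from h import *
c=cap('wrist'); t=cap('top'); delta([.466,-.389,.15])
im=c['color'][60:360,60:460,::-1]; cv2.imwrite('pics/w3.png',cv2.resize(im,None,fx=2,fy=2,interpolation=cv2.INTER_CUBIC))
E
```

```text
time_s: 4.97
tcp_pos: [0.4761, -0.3385, 0.1902]
tcp_rot: [-3.141, 0.003, 1.284]
wrist_force: [0.2, -0.6, -1.1]
width: 0.0525
time_s: 5.13
tcp_pos: [0.4834, -0.3316, 0.1893]
tcp_rot: [3.141, -0.001, 1.294]
wrist_force: [0.1, 0.5, -0.8]
width: 0.0519
t 5.2333 tcp [ 0.4841 -0.3307  0.1888] rot [ 3.141e+00 -1.000e-03  1.296e+00] w 0.052353567371246516 F [ 0.4  0.6 -1.3]
tool mm [-61.1  -1.6  38.7] toolx [0.271 0.963 0.001]
```

View pics/w3.png

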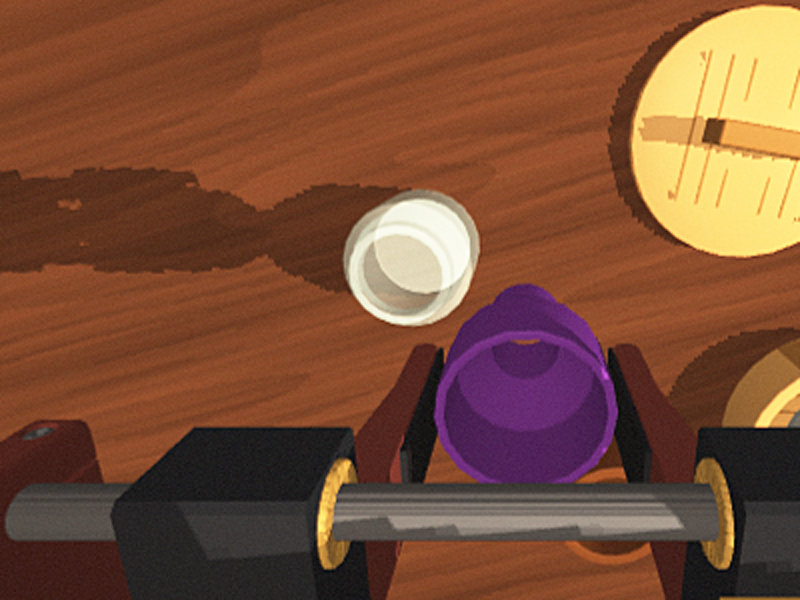

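The jar mouth is centred at (402,273) in the crop. The funnel rim, held between the fingers, is at (527,408), with its spout clear of the jar.

```bash
python3 - <<'E'
from h import *
c=load('wrist')
J=px2w(c,(261,196.5),.075);F=px2w(c,(323.8,264),.213)
s=manip.get_state(); print('jar',J,'funnel',F, 'jar-px check',w2px(c,[J])); 
d=J-F; d[2]=.105-s['tcp_pos'][2]; delta(s['tcp_pos']+d); delta([J[0],J[1],.105])
E
```

```text
jar [ 0.46417232 -0.39156716  0.075     ] funnel [ 0.48212696 -0.329522    0.213     ] jar-px check [[261.  196.5]]
t 5.2333 tcp [ 0.4841 -0.3307  0.1888] rot [ 3.141e+00 -1.000e-03  1.296e+00] w 0.052353567371246516 F [ 0.4  0.6 -1.3]
tool mm [-64.6  -0.5  83.7] toolx [0.271 0.963 0.001]
t 5.2333 tcp [ 0.4841 -0.3307  0.1888] rot [ 3.141e+00 -1.000e-03  1.296e+00] w 0.052353567371246516 F [ 0.4  0.6 -1.3]
tool mm [-64.1  -2.7  83.7] toolx [0.271 0.963 0.001]
```

```bash
python3 -m handwheel '[[[-20,-0.5,0],0,1],[[-25,-0.5,0],0,1],[[-19,-0.5,0],0,1],[[0,0,15],0,1],[[0,0,20],0,1],[[0,0,0],0,1],[[0,0,0],0,1]]'
python3 - <<'E'
from h import *
delta([.464,-.3915,.0875])
E
python3 -m handwheel '[[[0,0,12],0,1],[[0,0,12],0,1],[[0,0,8],0,1],[[0,0,8],0,1],[[0,0,6],0,1],[[0,0,0],0,1],[[0,0,0],0,1]]'
```

```text
time_s: 5.82
tcp_pos: [0.4644, -0.3916, 0.1527]
tcp_rot: [-3.139, -0.001, 1.296]
wrist_force: [-0.1, -0.1, -0.0]
width: 0.0522
t 5.8167 tcp [ 0.4644 -0.3916  0.1527] rot [-3.139e+00 -1.000e-03  1.296e+00] w 0.05224669360830578 F [-0.1 -0.1 -0. ]
tool mm [-0.1 -0.2 65.2] toolx [0.271 0.962 0.001]
time_s: 6.4
tcp_pos: [0.4638, -0.393, 0.1073]
tcp_rot: [-3.141, -0.0, 1.294]
wrist_force: [-0.3, -0.1, -1.3]
width: 0.0524
```

```bash
python3 -m handwheel '[[[0,0,6],0,1],[[0,0,5],0,1],[[0,0,3],0,1],[[0,0,0],0,1],[[0,0,0],0,1]]'
python3 -m handwheel '[[[0,0,2],0,1],[[0,0,2],0,1],[[0,0,0],0,1],[[0,0,0],0,1]]'
```

```text
time_s: 6.82
tcp_pos: [0.4639, -0.393, 0.0934]
tcp_rot: [-3.141, -0.0, 1.294]
wrist_force: [-0.2, -0.1, -0.1]
width: 0.0525
time_s: 7.15
tcp_pos: [0.4641, -0.3933, 0.0897]
tcp_rot: [3.141, 0.0, 1.294]
wrist_force: [-0.0, -0.5, -0.6]
width: 0.0523
```

```bash
python3 -m handwheel '[[[0,0,1.5],0,1],[[0,0,1.5],0,1],[[0,0,0],0,1],[[0,0,0],0,1]]'
python3 - <<'E'
from h import *
delta([.464,-.3915,.0875])
E
```

```text
time_s: 7.48
tcp_pos: [0.4642, -0.3939, 0.0871]
tcp_rot: [3.14, 0.001, 1.294]
wrist_force: [0.9, -2.8, 3.8]
width: 0.0523
t 7.4833 tcp [ 0.4642 -0.3939  0.0871] rot [3.140e+00 1.000e-03 1.294e+00] w 0.05229443756043273 F [ 0.9 -2.8  3.8]
tool mm [ 2.2 -0.9 -0.4] toolx [ 0.274  0.962 -0.001]
```

Contact force appears at the height where the funnel should seat, so I'm releasing it.

```bash
python3 -m handwheel '[[[-1,0,0],0,1],[[0,0,0],0,1],[[0,0,0],0,0.4],[[0,0,0],0,0.2],[[0,0,0],0,0],[[0,0,0],0,0],[[0,0,0],0,0],[[0,0,0],0,0]]'
python3 -m handwheel '[[[0,0,-10],0,0],[[0,0,-20],0,0],[[0,0,-30],0,0],[[0,0,-30],0,0],[[0,10,-30],0,0],[[0,20,-15],0,0],[[0,20,0],0,0],[[0,0,0],0,0]]'
python3 - <<'E'
from h import *
c=cap('wrist','pics/w4full.png'); s=cap('side')
delta([.67,-.159,.12])
a=c['color'][100:260,200:420,::-1]; b=s['color'][230:350,265:430,::-1]
cv2.imwrite('pics/w4.png',np.hstack([cv2.resize(a,(495,360)),cv2.resize(b,(300,360)) if 0 else cv2.resize(b,(300,218),interpolation=cv2.INTER_CUBIC)] if 0 else [cv2.resize(a,(440,320)),cv2.resize(b,(440*0+360,320))]))
E
```

```text
time_s: 8.15
tcp_pos: [0.4634, -0.3935, 0.0862]
tcp_rot: [-3.14, -0.001, 1.294]
wrist_force: [-0.7, -1.3, 0.8]
width: 0.0821
time_s: 8.82
tcp_pos: [0.5157, -0.4076, 0.2236]
tcp_rot: [3.137, 0.001, 1.297]
wrist_force: [0.1, 0.7, -1.1]
width: 0.088
t 8.9167 tcp [ 0.5118 -0.4074  0.2217] rot [-3.141  0.     1.295] w 0.08782646142111211 F [-0.1  0.5 -0.8]
tool mm [282.2  84.5 101.6] toolx [ 0.273  0.962 -0.   ]
```

View pics/w4.png

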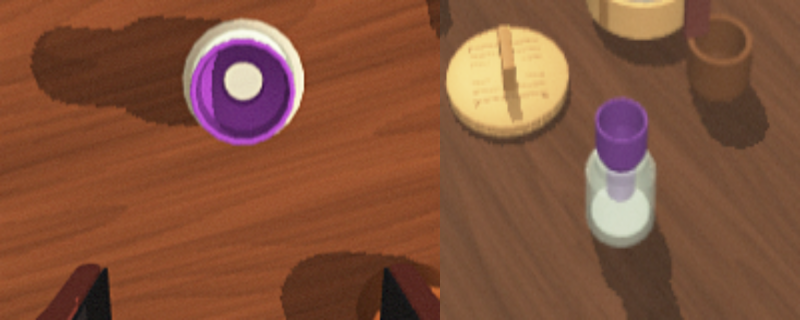

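The funnel is upright and concentric in the jar mouth: crop (243,90) on the left, side view on the right. Next I turn to yaw 0 for the bowl, so it can be pinched on its -x wall, where the gap to the basket is widest.

```bash
python3 -m handwheel '[[[0,0,0],0.12,0],[[0,0,0],0.125,0],[[0,0,0],0.125,0],[[0,0,0],0.125,0],[[0,0,0],0.125,0],[[0,0,0],0.125,0],[[0,0,0],0.125,0],[[0,0,0],0.125,0]]'
python3 -m handwheel '[[[0,0,0],0.1,0],[[0,0,0],0.1,0],[[0,0,0],0.1,0],[[0,0,0],0,0],[[0,0,0],0,0]]'
python3 - <<'E'
from h import *
print(np.round(manip.get_state()['joints'],2)); delta([.638,-.185,.19])
E
```

```text
time_s: 9.58
tcp_pos: [0.5103, -0.4075, 0.2215]
tcp_rot: [-3.14, 0.001, 0.291]
wrist_force: [0.7, 0.3, 0.4]
width: 0.088
time_s: 10.0
tcp_pos: [0.5108, -0.4075, 0.2214]
tcp_rot: [-3.141, 0.001, 0.001]
wrist_force: [0.4, -0.5, -0.3]
width: 0.088
[ 0.06  0.57  0.83  1.56 -0.44  1.21  0.97]
t 10.0 tcp [ 0.5108 -0.4075  0.2214] rot [-3.141e+00  1.000e-03  1.000e-03] w 0.08796315953375225 F [ 0.4 -0.5 -0.3]
tool mm [ 127.5 -222.3   31.4] toolx [ 1.     0.001 -0.001]
```

```bash
python3 -m handwheel '[[[19,-33,0],0,0],[[19,-33,0],0,0],[[19,-33,0],0,0],[[19,-33,0],0,0],[[18,-33,10],0,0],[[18,-33,10],0,0],[[16,-25,10],0,0],[[0,0,0],0,0]]'
python3 -m handwheel '[[[0,0,0],0,0],[[0,0,0],0,0]]'
python3 - <<'E'
from h import *
c=cap('wrist'); np.save('/tmp/w_bowl.npy',c,allow_pickle=True); print(np.round(manip.get_state()['joints'],2)); delta([.638,-.159,.12])
T=[]
im=c['color'][:,:,::-1]
cv2.imwrite('pics/w5.png',cv2.resize(im[0:310],None,fx=1.25,fy=1.25,interpolation=cv2.INTER_CUBIC))
E
```

```text
time_s: 10.67
tcp_pos: [0.6427, -0.1758, 0.1886]
tcp_rot: [-3.137, 0.002, 0.012]
wrist_force: [-0.7, 1.3, -1.2]
width: 0.0876
time_s: 10.83
tcp_pos: [0.6392, -0.1858, 0.1918]
tcp_rot: [3.141, 0.001, 0.0]
wrist_force: [-0.5, -0.1, 0.6]
width: 0.0874
[-0.3   0.61  0.8   1.56 -0.46  1.17  0.59]
t 10.8833 tcp [ 0.6391 -0.1867  0.1922] rot [ 3.141e+00 -0.000e+00 -2.000e-03] w 0.08774227761659996 F [ 0.  -0.5 -0.1]
tool mm [ -1.2 -27.7  72.2] toolx [ 1.    -0.002  0.   ]
```

View pics/w5.png

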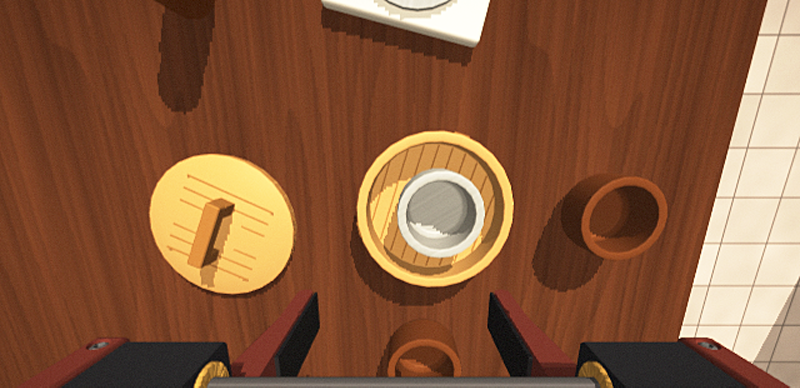

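The bowl rim is centred at (441,213) in this picture, the basket rim at (435,208) and the lid at (223,224). The widest gap between bowl and basket is on the left, which is -x.

```bash
python3 - <<'E'
from h import *
c=load('w_bowl')
B=px2w(c,(353.2,170.8),.062); print('bowl',B,'basket',px2w(c,(348.4,166.8),.042),'lid',px2w(c,(178.4,179.2),.012))
delta([B[0]-.034,B[1],.037])
E
```

```text
bowl [ 0.67237125 -0.1587817   0.062     ] basket [ 0.66903182 -0.15788692  0.042     ] lid [ 0.45772343 -0.17878074  0.012     ]
t 10.8833 tcp [ 0.6391 -0.1867  0.1922] rot [ 3.141e+00 -0.000e+00 -2.000e-03] w 0.08774227761659996 F [ 0.  -0.5 -0.1]
tool mm [ -0.8 -28.  155.2] toolx [ 1.    -0.002  0.   ]
```

```bash
python3 -m handwheel '[[[0,-14,20],0,0.72],[[-1,-14,20],0,0.72],[[0,0,20],0,0.72],[[0,0,20],0,0.72],[[0,0,15],0,0.72],[[0,0,0],0,0.72],[[0,0,0],0,0.72],[[0,0,0],0,0.72]]' 30
python3 - <<'E'
from h import *
c=cap('wrist'); delta([.6384,-.1588,.037])
im=c['color'][130:380,200:520,::-1]; cv2.imwrite('pics/w6.png',cv2.resize(im,None,fx=2,fy=2,interpolation=cv2.INTER_CUBIC))
E
```

```text
time_s: 11.55
tcp_pos: [0.6394, -0.1582, 0.0979]
tcp_rot: [3.141, -0.001, -0.002]
wrist_force: [-0.6, -0.3, 0.8]
width: 0.0385
t 11.6 tcp [ 0.6397 -0.1579  0.0982] rot [ 3.141e+00 -2.000e-03 -2.000e-03] w 0.03389877715759438 F [ 0.5  0.5 -0. ]
tool mm [-1.4  0.9 61.2] toolx [ 1.    -0.002  0.002]
```

View pics/w6.png

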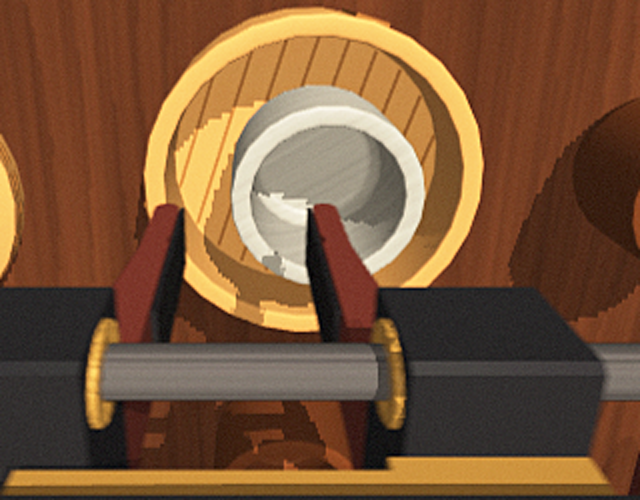

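The jaws straddle the bowl's left wall. The bowl rim is centred at (329,196) in the crop and the inner finger at about x=315.

```bash
python3 - <<'E'
from h import *
c=load('wrist')
B=px2w(c,(364.5,228),.062); print('bowl',B,'basket',px2w(c,(200+314/2,130+169/2),.042)); delta([B[0]-.034,B[1],.037])
E
```

```text
bowl [ 0.67216025 -0.15844106  0.062     ] basket [ 0.6686845  -0.15447449  0.042     ]
t 11.6 tcp [ 0.6397 -0.1579  0.0982] rot [ 3.141e+00 -2.000e-03 -2.000e-03] w 0.03389877715759438 F [ 0.5  0.5 -0. ]
tool mm [-1.6  0.5 61.2] toolx [ 1.    -0.002  0.002]
```

```bash
python3 -m handwheel '[[[-1.5,0.5,0],0,0.72],[[0,0,10],0,0.72],[[0,0,15],0,0.72],[[0,0,15],0,0.72],[[0,0,12],0,0.72],[[0,0,7],0,0.72],[[0,0,2],0,0.72],[[0,0,0],0,0.72]]' 30
python3 - <<'E'
from h import *
delta([.6384,-.1588,.037])
E
```

```text
time_s: 12.27
tcp_pos: [0.637, -0.1574, 0.0345]
tcp_rot: [3.142, 0.002, -0.001]
wrist_force: [0.1, -0.0, 0.2]
width: 0.0245
t 12.2667 tcp [ 0.637  -0.1574  0.0345] rot [ 3.142e+00  2.000e-03 -1.000e-03] w 0.024487107856655244 F [ 0.1 -0.   0.2]
tool mm [ 1.4  1.4 -2.5] toolx [ 1.    -0.001 -0.002]
```

No contact force on the way down, so I close and lift slowly.

```bash
python3 -m handwheel '[[[1,0,-2],0,0.85],[[0,0,0],0,0.95],[[0,0,0],0,1],[[0,0,0],0,1],[[0,0,0],0,1],[[0,0,0],0,1]]' 30
python3 -m handwheel '[[[0,0,-5],0,1],[[0,0,-10],0,1],[[0,0,-20],0,1],[[0,0,-25],0,1],[[0,0,-25],0,1],[[0,0,-20],0,1],[[0,0,0],0,1]]'
python3 - <<'E'
from h import *
delta([.65-.034,.058,.14])
E
```

```text
time_s: 12.77
tcp_pos: [0.6392, -0.1577, 0.0385]
tcp_rot: [3.141, -0.002, -0.001]
wrist_force: [0.3, -0.3, 5.9]
width: 0.0091
time_s: 13.35
tcp_pos: [0.6403, -0.1582, 0.1474]
tcp_rot: [3.141, -0.006, -0.001]
wrist_force: [0.9, -0.9, -1.0]
width: 0.0092
t 13.35 tcp [ 0.6403 -0.1582  0.1474] rot [ 3.141e+00 -6.000e-03 -1.000e-03] w 0.009196299838089974 F [ 0.9 -0.9 -1. ]
tool mm [ -24.6 -216.2    7. ] toolx [ 1.    -0.001  0.006]
```

```bash
python3 -m handwheel '[[[-4,-20,0],0,1],[[-4,-30,0],0,1],[[-4,-30,0],0,1],[[-4,-30,0],0,1],[[-4,-30,0],0,1],[[-4,-18,0],0,1],[[0,0,0],0,1],[[0,0,0],0,1]]'
python3 - <<'E'
from h import *
c=cap('wrist'); t=cap('top'); delta([.65-.034,.058,.08])
im=c['color'][0:330,130:570,::-1]; cv2.imwrite('pics/w7.png',cv2.resize(im,None,fx=1.8,fy=1.8,interpolation=cv2.INTER_CUBIC))
E
```

```text
time_s: 14.02
tcp_pos: [0.614, 0.0024, 0.1418]
tcp_rot: [-3.141, 0.002, 0.002]
wrist_force: [0.1, -0.9, -1.6]
width: 0.0092
t 14.1167 tcp [ 6.144e-01 -4.000e-04  1.424e-01] rot [ 3.141e+00  1.000e-03 -2.000e-03] w 0.008529680331655158 F [-0.3 -0.  -1.3]
tool mm [  1.5 -58.5  62.3] toolx [ 1.    -0.002 -0.001]
```

View pics/w7.png

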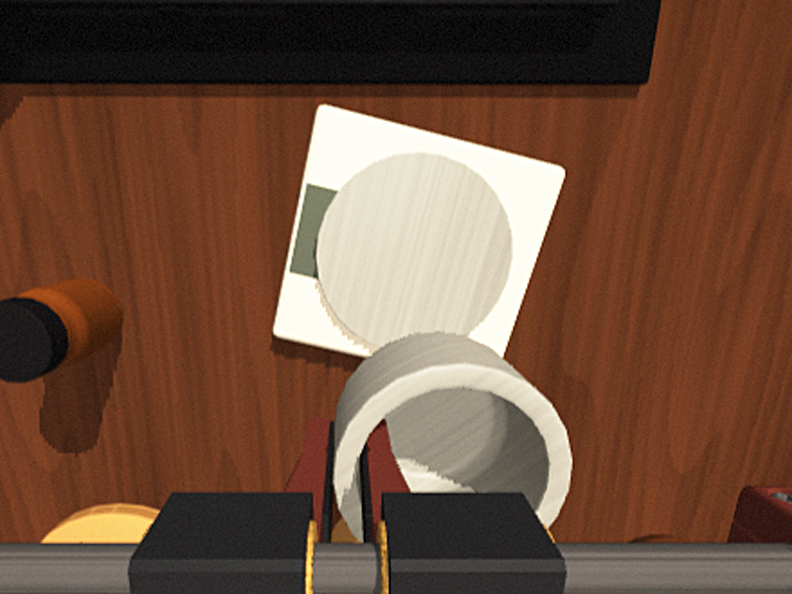

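The plate is centred at (414,251) in the picture. The held bowl's rim is centred at about (453,478), and the bowl looks level.

```bash
python3 - <<'E'
from h import *
c=load('wrist'); s=manip.get_state()
S=px2w(c,(360.3,139.7),.022); B=px2w(c,(381.7,265.5),.166); print('scale',S,'bowl',B, s['tcp_pos'])
delta([S[0]-.034,S[1],.07]); d=S-B; d[2]=0; delta(s['tcp_pos']+d)
E
```

```text
scale [0.65180957 0.06284426 0.022     ] bowl [0.64740598 0.00426035 0.166     ] [ 6.14373506e-01 -4.43248925e-04  1.42367709e-01]
t 14.1167 tcp [ 6.144e-01 -4.000e-04  1.424e-01] rot [ 3.141e+00  1.000e-03 -2.000e-03] w 0.008529680331655158 F [-0.3 -0.  -1.3]
tool mm [  3.3 -63.4  72.3] toolx [ 1.    -0.002 -0.001]
t 14.1167 tcp [ 6.144e-01 -4.000e-04  1.424e-01] rot [ 3.141e+00  1.000e-03 -2.000e-03] w 0.008529680331655158 F [-0.3 -0.  -1.3]
tool mm [  4.3 -58.6  -0.1] toolx [ 1.    -0.002 -0.001]
```

```bash
python3 -m handwheel '[[[1,-20,0],0,1],[[1,-25,0],0,1],[[1,-15,0],0,1],[[0,0,20],0,1],[[0,0,25],0,1],[[0,0,22],0,1],[[0,0,10],0,1],[[0,0,0],0,1]]'
python3 -m handwheel '[[[0,0,2],0,1],[[0,0,3],0,1],[[0,0,1],0,1],[[0,0,0],0,1],[[0,0,0],0,1]]'
```

```text
time_s: 14.78
tcp_pos: [0.6163, 0.0597, 0.0633]
tcp_rot: [3.14, 0.004, -0.002]
wrist_force: [-0.3, -0.4, -2.2]
width: 0.0092
time_s: 15.2
tcp_pos: [0.6182, 0.0608, 0.0603]
tcp_rot: [-3.141, -0.001, -0.001]
wrist_force: [0.5, 0.7, -2.6]
width: 0.0093
```

```bash
python3 -m handwheel '[[[0,0,2],0,1],[[0,0,2],0,1],[[0,0,1],0,1],[[0,0,0],0,1],[[0,0,0],0,1]]'
python3 -m handwheel '[[[0,0,1.5],0,1],[[0,0,1.5],0,1],[[0,0,0],0,1],[[0,0,0],0,1]]'
```

```text
time_s: 15.62
tcp_pos: [0.6177, 0.0607, 0.0545]
tcp_rot: [3.142, 0.0, -0.001]
wrist_force: [-0.6, -0.8, -2.0]
width: 0.0092
time_s: 15.95
tcp_pos: [0.6179, 0.0607, 0.0525]
tcp_rot: [-3.141, -0.0, -0.001]
wrist_force: [-3.5, 0.1, 6.9]
width: 0.0093
```

Contact came at the expected height, so I release and lift clear.

```bash
python3 -m handwheel '[[[0,0,0],0,0.85],[[0,0,0],0,0.75],[[0,0,0],0,0.7],[[0,0,0],0,0.7],[[0,0,0],0,0.7],[[0,0,0],0,0.7],[[0,0,0],0,0.7],[[0,0,-2],0,0.7]]'
python3 -m handwheel '[[[0,0,-15],0,0.7],[[0,0,-25],0,0.7],[[0,0,-25],0,0.7],[[0,0,-25],0,0.7],[[0,5,-25],0,0.7],[[0,25,-10],0,0.7],[[0,0,0],0,0.7],[[0,0,0],0,0.7]]'
python3 - <<'E'
from h import *
c=cap('wrist'); t=cap('top'); delta([.666,-.16,.15])
a=cv2.resize(c['color'][60:320,150:550,::-1],(600,390)); b=cv2.resize(t['color'][150:230,240:310,::-1],None,fx=2.7,fy=2.7)
cv2.imwrite('pics/w8.png',np.hstack([a,cv2.copyMakeBorder(b,0,390-b.shape[0],0,0,0)]))
E
```

```text
time_s: 16.62
tcp_pos: [0.6175, 0.0607, 0.0533]
tcp_rot: [3.141, 0.001, -0.001]
wrist_force: [-0.6, 0.0, -0.4]
width: 0.0262
time_s: 17.28
tcp_pos: [0.618, 0.0291, 0.1797]
tcp_rot: [-3.141, -0.002, -0.004]
wrist_force: [-0.2, 0.5, 0.1]
width: 0.0265
t 17.3833 tcp [0.6173 0.0314 0.1781] rot [-3.141e+00  1.000e-03 -1.000e-03] w 0.026281606729560966 F [ 1.   0.2 -0.9]
tool mm [ 48.9 191.3  27.9] toolx [ 1.    -0.001 -0.001]
```

View pics/w8.png

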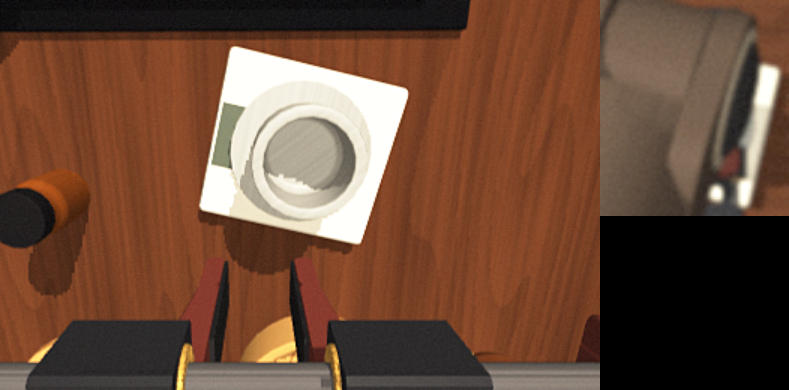

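The bowl stands upright on the plate: rim at (310,161) in the picture, plate at (300,152), and the offset fits the height difference. Next is the basket, pinched on its +x wall.

```bash
python3 - <<'E'
from h import *
c=load('wrist');f=lambda u,v:(150+u/1.5,60+v/1.5)
print('bowl',px2w(c,f(310,161),.076),'plate',px2w(c,f(300,152),.022))
E
python3 -m handwheel '[[[15,25,0],0,0.6],[[17,28,0],0,0.6],[[17,28,0],0,0.6],[[17,28,0],0,0.6],[[17,28,0],0,0.6],[[17,28,0],0,0.6],[[16,26,0],0,0.6],[[0,0,20],0,0.6]]' 60
python3 -m handwheel '[[[0,0,25],0,0.6],[[0,0,25],0,0.6],[[0,0,10],0,0.6],[[0,0,0],0,0.6],[[0,0,0],0,0.6],[[0,0,0],0,0.6]]'
python3 - <<'E'
from h import *
c=cap('wrist'); delta([.7335,-.16,.02])
im=c['color'][80:380,100:500,::-1]; cv2.imwrite('pics/w9.png',cv2.resize(im,None,fx=2,fy=2,interpolation=cv2.INTER_CUBIC))
E
```

```text
bowl [0.65182285 0.06438557 0.076     ] plate [0.65074112 0.06214712 0.022     ]
time_s: 18.05
tcp_pos: [0.7357, -0.1676, 0.1606]
tcp_rot: [3.137, -0.004, -0.006]
wrist_force: [-1.3, -1.8, 0.7]
width: 0.0352
time_s: 18.55
tcp_pos: [0.7343, -0.1602, 0.1]
tcp_rot: [3.141, -0.002, -0.0]
wrist_force: [0.7, -0.8, -0.0]
width: 0.035
t 18.6 tcp [ 0.7345 -0.1604  0.1004] rot [ 3.141e+00 -2.000e-03 -1.000e-03] w 0.03571358207439676 F [-0.3 -0.4 -0.1]
tool mm [-1.2 -0.5 80.4] toolx [ 1.    -0.001  0.002]
```

View pics/w9.png

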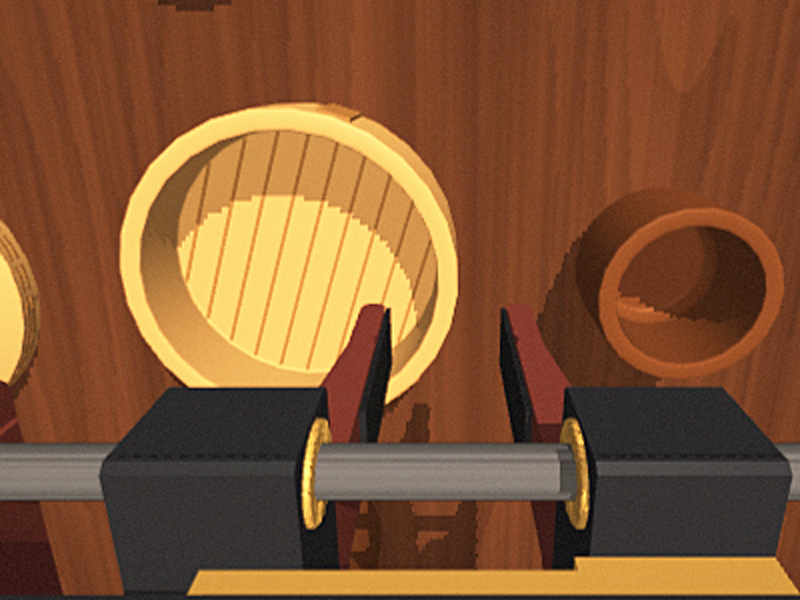

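The rim spans x 120–458 in the crop with its top at y≈107. The fingers straddle the right wall but sit too far right. I'll fit the circle to those extents.

```bash
python3 - <<'E'
from h import *
from scipy.optimize import least_squares
c=load('wrist'); a=np.linspace(0,2*np.pi,181)
def ext(p,r=.072,z=.042):
    q=w2px(c,np.c_[p[0]+r*np.cos(a),p[1]+r*np.sin(a),0*a+z]); return np.array([q[:,0].min(),q[:,0].max(),q[:,1].min()])
m=np.array([160,329,133.5]); s=least_squares(lambda p:ext(p)-m,[.666,-.16],diff_step=1e-4); print(s.x,s.fun)
delta([s.x[0]+.0675,s.x[1],.018])
E
```

```text
[ 0.66902358 -0.16281665] [-0.88108885  0.89837725  0.14308156]
t 18.6 tcp [ 0.7345 -0.1604  0.1004] rot [ 3.141e+00 -2.000e-03 -1.000e-03] w 0.03571358207439676 F [-0.3 -0.4 -0.1]
tool mm [ 1.8  2.3 82.4] toolx [ 1.    -0.001  0.002]
```

```bash
python3 -m handwheel '[[[1,2,0],0,0.6],[[0,0,15],0,0.6],[[0,0,20],0,0.6],[[0,0,20],0,0.6],[[0,0,15],0,0.6],[[0,0,8],0,0.6],[[0,0,3],0,0.6],[[0,0,0],0,0.6]]'
python3 -m handwheel '[[[0,0,0],0,0.75],[[0,0,0],0,0.85],[[0,0,0],0,0.95],[[0,0,0],0,1],[[0,0,0],0,1],[[0,0,0],0,1],[[0,0,0],0,1]]' 55
```

```text
time_s: 19.27
tcp_pos: [0.7343, -0.1625, 0.017]
tcp_rot: [3.142, 0.001, -0.001]
wrist_force: [-0.0, 0.2, 0.0]
width: 0.0351
time_s: 19.85
tcp_pos: [0.735, -0.1627, 0.0185]
tcp_rot: [3.141, -0.001, -0.001]
wrist_force: [-0.1, 0.4, 5.9]
width: 0.0104
```

```bash
python3 -m handwheel '[[[0,0,-4],0,1],[[0,0,-8],0,1],[[0,0,-15],0,1],[[0,0,-25],0,1],[[0,0,-30],0,1],[[0,0,-30],0,1],[[0,0,-30],0,1],[[0,0,-15],0,1]]'
python3 - <<'E'
from h import *
delta([.4845,.275,.2]); print(np.round(manip.get_state()['joints'],2))
E
```

```text
time_s: 20.52
tcp_pos: [0.7357, -0.1633, 0.1802]
tcp_rot: [3.14, -0.005, -0.001]
wrist_force: [-0.3, -0.3, -1.1]
width: 0.0099
t 20.5167 tcp [ 0.7357 -0.1633  0.1802] rot [ 3.14e+00 -5.00e-03 -1.00e-03] w 0.009919522245181233 F [-0.3 -0.3 -1.1]
tool mm [-251.6 -437.9  -21.7] toolx [ 1.    -0.001  0.005]
[-0.26  0.77  0.76  1.32 -0.53  1.26  0.52]
```

```bash
python3 -m handwheel '[[[-10,-15,-4],0,1],[[-20,-26,-4],0,1],[[-23,-29,-4],0,1],[[-23,-29,-4],0,1],[[-23,-29,-4],0,1],[[-23,-29,-4],0,1],[[-23,-29,0],0,1],[[-23,-29,0],0,1]]'
python3 -m handwheel '[[[-23,-29,0],0,1],[[-23,-29,0],0,1],[[-23,-29,0],0,1],[[-15,-26,0],0,1],[[0,0,0],0,1],[[0,0,0],0,1],[[0,0,0],0,1]]'
python3 - <<'E'
from h import *
c=cap('wrist'); np.save('/tmp/w_pot2.npy',c,allow_pickle=True); delta([.4845,.275,.15]); print(np.round(manip.get_state()['joints'],2))
im=c['color'][0:340,90:550,::-1]; cv2.imwrite('pics/w10.png',cv2.resize(im,None,fx=1.7,fy=1.7,interpolation=cv2.INTER_CUBIC))
E
```

```text
time_s: 21.18
tcp_pos: [0.5653, 0.054, 0.1989]
tcp_rot: [-3.141, -0.0, -0.001]
wrist_force: [0.5, 0.8, -0.9]
width: 0.0102
time_s: 21.77
tcp_pos: [0.483, 0.1655, 0.199]
tcp_rot: [-3.141, -0.0, -0.001]
wrist_force: [0.2, -0.7, -1.3]
width: 0.0103
t 21.8167 tcp [0.4834 0.1648 0.1989] rot [ 3.142e+00 -1.000e-03 -2.000e-03] w 0.010089134798531125 F [-0.4 -0.8 -1.7]
tool mm [   0.9 -110.2   48.9] toolx [ 1.    -0.002  0.001]
[-1.15  0.32  0.91  1.94 -0.3   1.02 -0.11]
```

View pics/w10.png

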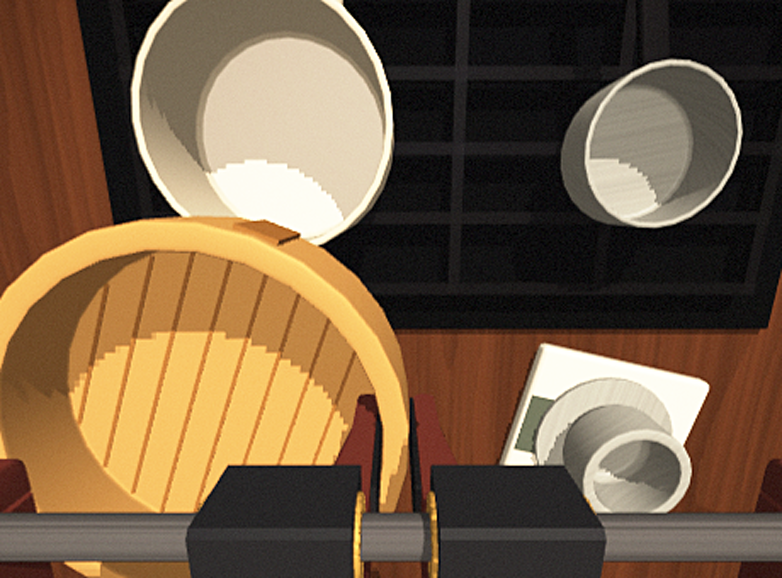

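The pot rim spans about x 132–393 in the picture, with its lower edge at (316,244). The held basket sits lower left, its right edge at x≈408 and its top at y≈222. I'll fit both rims.

```bash
python3 - <<'E'
from h import *
from scipy.optimize import least_squares
c=load('w_pot2'); g=cv2.GaussianBlur(cv2.cvtColor(c['color'],cv2.COLOR_RGB2GRAY),(3,3),0).astype(float)
P0=np.array([.417,.28]); 
for it in range(3):
    pts=[]
    for a in np.radians(np.arange(0,360,4)):
        rr=np.arange(.055,.080,.0005)
        q=w2px(c,np.c_[P0[0]+rr*np.cos(a),P0[1]+rr*np.sin(a),0*rr+.102])
        if q.min()<2 or q[:,1].max()>125: continue
        v=cv2.remap(g.astype(np.float32),q[:,0].astype(np.float32)[None],q[:,1].astype(np.float32)[None],1)[0]
        k=np.argmin(np.diff(v)); 
        if np.diff(v)[k]<-15: pts.append(P0+rr[k]*np.array([np.cos(a),np.sin(a)]))
    pts=np.array(pts)
    s=least_squares(lambda p:np.hypot(*(pts-p).T)-.066,P0,loss='soft_l1',f_scale=.001); P0=s.x
print('pot',P0,len(pts),'med resid mm',np.median(abs(s.fun))*1e3)
a=np.linspace(0,2*np.pi,361)
f=lambda u,v:(90+u/1.7,v/1.7)
def ext(p):
    q=w2px(c,np.c_[p[0]+.072*np.cos(a),p[1]+.072*np.sin(a),0*a+.2225]); return np.array([q[:,0].max(),q[:,1].min()])
b=least_squares(lambda p:ext(p)-np.array(f(408,222)),[.416,.165],diff_step=1e-4); print('basket',b.x,b.fun)
st=manip.get_state(); d=np.r_[P0-b.x,-.05]; delta(st['tcp_pos']+d); delta([P0[0]+.0675,P0[1],.15])
for p in [(132,100),(316,244),(183,216),(393,115)]: 
    w=px2w(c,f(*p),.102)[:2]; print(np.hypot(*(w-P0)))
t=load('top')
E
```

```text
pot [0.41646864 0.28407123] 38 med resid mm 0.921733353935264
basket [0.41543308 0.16869568] [ 1.36424205e-12 -2.34450681e-10]
t 21.8167 tcp [0.4834 0.1648 0.1989] rot [ 3.142e+00 -1.000e-03 -2.000e-03] w 0.010089134798531125 F [-0.4 -0.8 -1.7]
tool mm [   0.7 -115.4   50. ] toolx [ 1.    -0.002  0.001]
t 21.8167 tcp [0.4834 0.1648 0.1989] rot [ 3.142e+00 -1.000e-03 -2.000e-03] w 0.010089134798531125 F [-0.4 -0.8 -1.7]
tool mm [   0.3 -119.2   48.9] toolx [ 1.    -0.002  0.001]
0.06482604732791285
0.06457766613513995
0.06450930554685844
0.06602128904876245
```

```bash
python3 -m handwheel '[[[0.5,-15,0],0,1],[[0,-25,0],0,1],[[0,-30,0],0,1],[[0,-28,0],0,1],[[0,-19,0],0,1],[[0,0,10],0,1],[[0,0,20],0,1],[[0,0,15],0,1]]'
python3 -m handwheel '[[[0,0,12],0,1],[[0,0,9],0,1],[[0,0,3],0,1],[[0,0,0],0,1],[[0,0,0],0,1]]'
python3 - <<'E'
from h import *
delta([.484,.2827,.1205])
E
```

```text
time_s: 22.48
tcp_pos: [0.4839, 0.2822, 0.1524]
tcp_rot: [3.141, -0.0, -0.002]
wrist_force: [-0.1, -0.2, -2.8]
width: 0.0101
time_s: 22.9
tcp_pos: [0.484, 0.2826, 0.1301]
tcp_rot: [-3.141, -0.001, -0.002]
wrist_force: [0.5, -0.5, -1.8]
width: 0.0102
t 22.9 tcp [0.484  0.2826 0.1301] rot [-3.141e+00 -1.000e-03 -2.000e-03] w 0.010227029983139783 F [ 0.5 -0.5 -1.8]
tool mm [-0.  -0.1  9.6] toolx [ 1.    -0.002  0.001]
```

```bash
python3 -m handwheel '[[[0,0,2],0,1],[[0,0,2],0,1],[[0,0,2],0,1],[[0,0,0],0,1],[[0,0,0],0,1]]'
python3 -m handwheel '[[[0,0,1.5],0,1],[[0,0,1.5],0,1],[[0,0,0],0,1],[[0,0,0],0,1]]'
```

```text
time_s: 23.32
tcp_pos: [0.4834, 0.2829, 0.1237]
tcp_rot: [-3.142, 0.0, -0.001]
wrist_force: [1.0, 0.0, -1.4]
width: 0.01
time_s: 23.65
tcp_pos: [0.4835, 0.2829, 0.1206]
tcp_rot: [-3.142, -0.0, -0.001]
wrist_force: [-0.0, 0.1, -1.4]
width: 0.0101
```

```bash
python3 -m handwheel '[[[0,0,1],0,1],[[0,0,1],0,1],[[0,0,0],0,1],[[0,0,0],0,1]]'
```

```text
time_s: 23.98
tcp_pos: [0.4838, 0.2829, 0.1203]
tcp_rot: [-3.14, 0.0, -0.001]
wrist_force: [-5.3, -2.6, 15.5]
width: 0.0099
```

```bash
python3 -m handwheel '[[[0,0,-1],0,1],[[0,0,0],0,0.9],[[0,0,0],0,0.8],[[0,0,0],0,0.65],[[0,0,0],0,0.6],[[0,0,0],0,0.6],[[0,0,0],0,0.6],[[0,0,0],0,0.6]]'
python3 -m handwheel '[[[0,0,-10],0,0.6],[[0,0,-20],0,0.6],[[0,0,-25],0,0.6],[[0,0,-25],0,0.6],[[0,20,-20],0,0.6],[[0,30,0],0,0.6],[[0,20,0],0,0.6],[[0,0,0],0,0.6]]'
python3 - <<'E'
from h import *
c=cap('wrist'); s=cap('side'); np.save('/tmp/w_bk.npy',c,allow_pickle=True); delta([.457,-.18,.15]); 
im=cv2.resize(c['color'][:,:,::-1],(480,300)); b=cv2.resize(s['color'][120:230,150:290,::-1],(300,236)) 
cv2.imwrite('pics/w11.png',np.hstack([im,cv2.copyMakeBorder(b,0,64,0,0,0)]))
E
```

```text
time_s: 24.65
tcp_pos: [0.4835, 0.2828, 0.1195]
tcp_rot: [3.141, 0.0, -0.001]
wrist_force: [-0.8, -0.1, -0.9]
width: 0.0351
time_s: 25.32
tcp_pos: [0.484, 0.2082, 0.2211]
tcp_rot: [-3.141, -0.001, -0.007]
wrist_force: [0.1, -0.8, 0.4]
width: 0.0347
t 25.4167 tcp [0.4836 0.2126 0.2205] rot [-3.14e+00 -0.00e+00 -3.00e-03] w 0.03509465364179873 F [-0.6 -0.7  0. ]
tool mm [-25.6 392.8  69.9] toolx [ 1.    -0.003  0.   ]
```

View pics/w11.png

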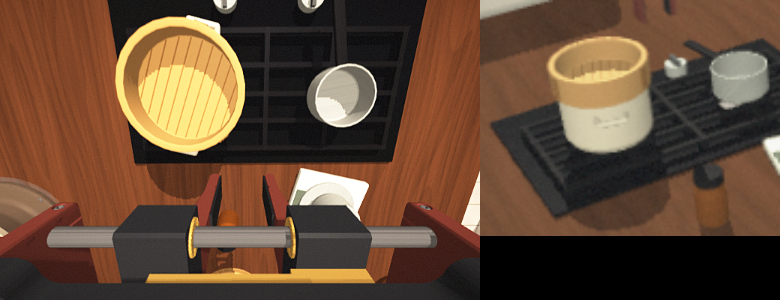

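The basket sits level on the pot rim in both the wrist view (180,85) and the side view. Next is the lid.

```bash
python3 - <<'E'
from h import *
from scipy.optimize import least_squares
c=load('w_bk'); hsv=cv2.cvtColor(c['color'],cv2.COLOR_RGB2HSV)
m=cv2.inRange(hsv,(15,90,90),(32,255,255)); m[260:]=0
n,l,s,ce=cv2.connectedComponentsWithStats(m); k=1+np.argmax(s[1:,4]); print(s[k],ce[k])
x,y,w,h,_=s[k]; a=np.linspace(0,2*np.pi,361)
def ext(p):
    q=w2px(c,np.c_[p[0]+.072*np.cos(a),p[1]+.072*np.sin(a),0*a+.144]); return np.array([q[:,0].min(),q[:,0].max(),q[:,1].min(),q[:,1].max()])
b=least_squares(lambda p:ext(p)-np.array([155,327,21.5,204]),[.416,.284],diff_step=1e-4); print('manual',b.x,b.fun)
b=least_squares(lambda p:ext(p)-np.array([x,x+w,y,y+h]),[.416,.284],diff_step=1e-4); print('seg',b.x,b.fun)
E
python3 -m handwheel '[[[-2,20,0],0,0],[[-2,32,0],0,0],[[-2,35,0],0,0],[[-2,35,0],0,0],[[-2,35,0],0,0],[[-2,35,0],0,0],[[-2,35,0],0,0],[[-2,35,0],0,0]]' 30
python3 -m handwheel '[[[-2,35,0],0,0],[[-2,35,0],0,0],[[-2,35,0],0,0],[[-2,35,10],0,0],[[0,10,15],0.125,0],[[0,0,15],0.125,0],[[0,0,10],0.12,0],[[0,0,0],0,0]]'
python3 -m handwheel '[[[0,0,0],0,0],[[0,0,0],0,0]]'
python3 - <<'E'
from h import *
c=cap('wrist'); np.save('/tmp/w_lid.npy',c,allow_pickle=True); delta([.457,-.18,.07]) 
im=c['color'][60:360,120:520,::-1]; cv2.imwrite('pics/w12.png',cv2.resize(im,None,fx=2,fy=2,interpolation=cv2.INTER_CUBIC))
E
```

```text
[  154    22   173   182 23302] [240.77010557 114.32331989]
manual [0.41783398 0.2871879 ] [-1.35959992  1.38394936  0.2758705  -0.10700767]
seg [0.41740074 0.28700206] [-0.84754411  0.8629278   0.06204131  0.09195606]
time_s: 26.08
tcp_pos: [0.467, -0.0501, 0.2198]
tcp_rot: [-3.141, -0.0, 0.001]
wrist_force: [0.4, 1.6, 0.6]
width: 0.0848
time_s: 26.75
tcp_pos: [0.4582, -0.1986, 0.1678]
tcp_rot: [3.14, 0.003, -0.376]
wrist_force: [-0.6, 0.2, 0.0]
width: 0.088
time_s: 26.92
tcp_pos: [0.4595, -0.1989, 0.1701]
tcp_rot: [3.141, -0.0, -0.366]
wrist_force: [0.2, 0.2, 0.1]
width: 0.0876
t 26.9667 tcp [ 0.4596 -0.1989  0.1703] rot [-3.141e+00 -1.000e-03 -3.670e-01] w 0.08789097652512834 F [ 0.5 -0.3  0.2]
tool mm [ -9.3 -16.7 100.3] toolx [ 0.934 -0.359  0.001]
```

View pics/w12.png

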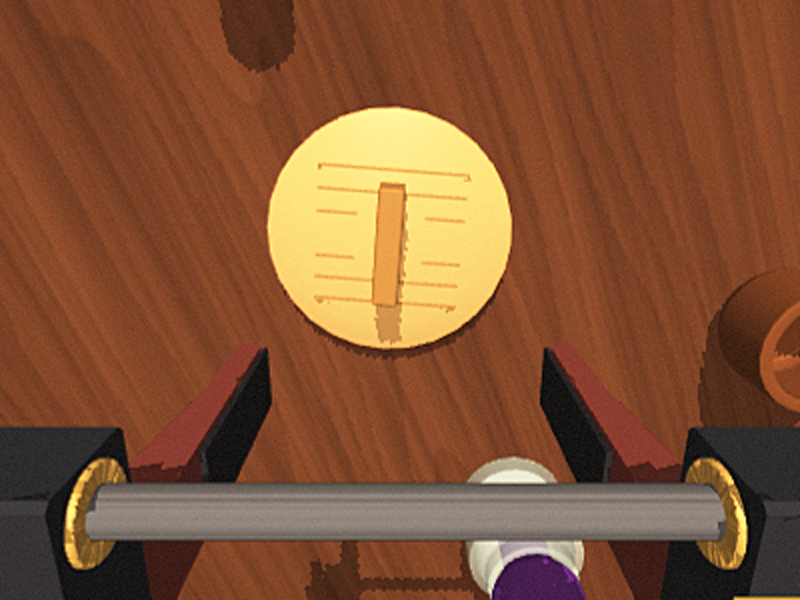

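The lid's handle top runs from (392,187) to (385,305) in the crop, almost in line with the tool's y axis. The lid itself is centred at about (390,228).

```bash
python3 - <<'E'
from h import *
c=load('w_lid');f=lambda u,v:(120+u/2,60+v/2)
A=px2w(c,f(392,187),.048);B=px2w(c,f(385.5,305),.048); C=(A+B)/2; print(A,B,C,np.linalg.norm(A-B))
print('lid edge ctr',px2w(c,f(390,228),.012))
ang=np.arctan2(*(A-B)[1::-1]); yaw=ang-np.pi/2; print('yaw',yaw,'turn',-(yaw-manip.get_state()['tcp_rot'][2])); delta([C[0],C[1],.025])
E
```

```text
[ 0.47001296 -0.15319257  0.048     ] [ 0.44350844 -0.21126019  0.048     ] [ 0.4567607  -0.18222638  0.048     ] 0.06383054346487226
lid edge ctr [ 0.45792021 -0.17884557  0.012     ]
yaw -0.42819829082292604 turn 0.06148609877303901
t 26.9667 tcp [ 0.4596 -0.1989  0.1703] rot [-3.141e+00 -1.000e-03 -3.670e-01] w 0.08789097652512834 F [ 0.5 -0.3  0.2]
tool mm [ -8.8 -14.5 145.3] toolx [ 0.934 -0.359  0.001]
```

```bash
python3 -m handwheel '[[[-9,-15,0],0,0.4],[[0,0,20],0.06,0.4],[[0,0,30],0,0.4],[[0,0,30],0,0.4],[[0,0,30],0,0.4],[[0,0,20],0,0.4],[[0,0,10],0,0.4],[[0,0,0],0,0.4]]'
python3 - <<'E'
from h import *
delta([.457,-.182,.026])
E
```

```text
time_s: 27.63
tcp_pos: [0.4556, -0.1814, 0.0287]
tcp_rot: [3.142, 0.002, -0.429]
wrist_force: [-0.2, 0.1, -0.5]
width: 0.0525
t 27.6333 tcp [ 0.4556 -0.1814  0.0287] rot [ 3.142e+00  2.000e-03 -4.290e-01] w 0.05246312411580611 F [-0.2  0.1 -0.5]
tool mm [ 1.5 -0.   2.7] toolx [ 0.909 -0.416 -0.002]
```

```bash
python3 -m handwheel '[[[1,0,1.5],0,0.6],[[0,0,0],0,0.75],[[0,0,0],0,0.9],[[0,0,0],0,1],[[0,0,0],0,1],[[0,0,0],0,1],[[0,0,0],0,1]]' 40
python3 -m handwheel '[[[0,0,-5],0,1],[[0,0,-10],0,1],[[0,0,-20],0,1],[[0,0,-30],0,1],[[0,0,-35],0,1],[[0,0,-35],0,1],[[0,0,-35],0,1],[[0,0,-25],0,1]]'
python3 - <<'E'
from h import *
delta([.4175,.286,.222]);print(np.round(manip.get_state()['joints'],2))
E
```

```text
time_s: 28.22
tcp_pos: [0.4571, -0.1821, 0.0285]
tcp_rot: [-3.141, -0.0, -0.431]
wrist_force: [-0.8, 0.9, 5.9]
width: 0.0134
time_s: 28.88
tcp_pos: [0.4568, -0.1833, 0.2263]
tcp_rot: [-3.141, -0.001, -0.433]
wrist_force: [0.7, 0.6, -0.8]
width: 0.0135
t 28.8833 tcp [ 0.4568 -0.1833  0.2263] rot [-3.141e+00 -1.000e-03 -4.330e-01] w 0.013547607440656041 F [ 0.7  0.6 -0.8]
tool mm [-232.4 -409.6    4.1] toolx [ 0.908 -0.419  0.001]
[-0.66  0.32  1.19  1.96 -0.34  1.09  0.24]
```

```bash
python3 -m handwheel '[[[0,0,0],-0.1,1],[[0,0,0],-0.11,1],[[0,0,0],-0.11,1],[[0,0,0],-0.11,1],[[-1,-15,0],0,1],[[-3,-25,0],0,1],[[-3,-35,0],0,1],[[-3,-35,0],0,1]]'
python3 -m handwheel '[[[-3,-36,0],0,1],[[-3,-36,0],0,1],[[-3,-36,0],0,1],[[-3,-36,0],0,1],[[-3,-36,0],0,1],[[-3,-36,0],0,1],[[-3,-30,0],0,1],[[-3,-20,0],0,1]]'
python3 - <<'E'
from h import *
delta([.4175,.285,.2]);print(np.round(manip.get_state()['joints'],2))
E
```

```text
time_s: 29.55
tcp_pos: [0.4463, -0.0725, 0.2235]
tcp_rot: [3.141, 0.0, -0.005]
wrist_force: [1.3, 1.0, -0.6]
width: 0.0134
time_s: 30.22
tcp_pos: [0.4226, 0.1966, 0.2236]
tcp_rot: [-3.141, -0.0, 0.001]
wrist_force: [0.7, -0.2, -1.0]
width: 0.0135
t 30.2167 tcp [0.4226 0.1966 0.2236] rot [-3.141e+00 -0.000e+00  1.000e-03] w 0.013543389677637597 F [ 0.7 -0.2 -1. ]
tool mm [ -5.  -88.4  23.7] toolx [1.    0.001 0.   ]
[-1.35  0.17  0.93  2.01 -0.16  1.04 -0.34]
```

That was the 16th picture, so the remaining checks are numeric. Placing the lid now.

```bash
python3 -m handwheel '[[[-2,-25,0],0,1],[[-2,-30,0],0,1],[[-1,-23,0],0,1],[[0,-10,0],0,1],[[0,0,15],0,1],[[0,0,15],0,1],[[0,0,8],0,1],[[0,0,0],0,1]]'
python3 - <<'E'
from h import *
delta([.4175,.286,.1725]);print(np.round(manip.get_state()['joints'],2))
E
```

```text
time_s: 30.88
tcp_pos: [0.4177, 0.2802, 0.1841]
tcp_rot: [3.139, 0.002, -0.002]
wrist_force: [-0.4, -0.7, -1.6]
width: 0.0135
t 30.8833 tcp [0.4177 0.2802 0.1841] rot [ 3.139e+00  2.000e-03 -2.000e-03] w 0.01352951380217022 F [-0.4 -0.7 -1.6]
tool mm [-0.2 -5.8 11.6] toolx [ 1.    -0.002 -0.002]
[-1.38  0.32  0.86  1.97 -0.28  0.98 -0.39]
```

```bash
python3 -m handwheel '[[[0,-4,0],0,1],[[0,0,2],0,1],[[0,0,2],0,1],[[0,0,0],0,1],[[0,0,0],0,1]]'
```

```text
time_s: 31.3
tcp_pos: [0.4185, 0.2857, 0.1814]
tcp_rot: [-3.141, -0.0, -0.001]
wrist_force: [0.6, 0.3, -0.6]
width: 0.0136
```

```bash
python3 -m handwheel '[[[-1,0,2],0,1],[[0,0,2],0,1],[[0,0,2],0,1],[[0,0,0],0,1],[[0,0,0],0,1]]'
python3 -m handwheel '[[[0,0,1],0,1],[[0,0,1],0,1],[[0,0,0],0,1],[[0,0,0],0,1]]'
```

```text
time_s: 31.72
tcp_pos: [0.4173, 0.2857, 0.175]
tcp_rot: [3.141, 0.0, -0.001]
wrist_force: [-0.8, 0.3, -0.2]
width: 0.0138
time_s: 32.05
tcp_pos: [0.4174, 0.2857, 0.1731]
tcp_rot: [3.142, 0.0, -0.001]
wrist_force: [-0.4, 0.1, -1.2]
width: 0.0136
```

```bash
python3 -m handwheel '[[[0,0,1],0,1],[[0,0,1],0,1],[[0,0,0],0,1],[[0,0,0],0,1]]'
```

```text
time_s: 32.38
tcp_pos: [0.4176, 0.2858, 0.1725]
tcp_rot: [-3.14, 0.001, -0.001]
wrist_force: [-6.4, -3.2, 17.8]
width: 0.0136
```

```bash
python3 -m handwheel '[[[0,0,-1],0,1],[[0,0,0],0,0.9],[[0,0,0],0,0.75],[[0,0,0],0,0.5],[[0,0,0],0,0.4],[[0,0,0],0,0.4],[[0,0,0],0,0.4],[[0,0,0],0,0.4]]'
python3 -m handwheel '[[[0,0,-10],0,0.4],[[0,0,-20],0,0.4],[[0,0,-20],0,0.4],[[0,10,-20],0,0.4],[[0,30,-20],0,0.4],[[0,30,0],0,0.4],[[0,20,0],0,0.4],[[0,0,0],0,0.4]]'
python3 -m handwheel '[[[0,0,0],0,0.4],[[0,0,0],0,0.4]]'
python3 - <<'E'
from h import *
from scipy.optimize import least_squares
c=cap('wrist','pics/end_w.png'); cap('side','pics/end_s.png')
hsv=cv2.cvtColor(c['color'],cv2.COLOR_RGB2HSV)
m=cv2.inRange(hsv,(15,90,90),(32,255,255)); m[240:]=0
n,l,s,ce=cv2.connectedComponentsWithStats(m); k=1+np.argmax(s[1:,4]); x,y,w,h,ar=s[k]; print(s[k])
# ring pixels: width/height profile, lid (top edge z .198, bottom z .186) vs basket rim z .144
a=np.linspace(0,2*np.pi,361)
def ext(p,z):
    q=w2px(c,np.c_[p[0]+.072*np.cos(a),p[1]+.072*np.sin(a),0*a+z]); return np.array([q[:,0].min(),q[:,0].max(),q[:,1].min(),q[:,1].max()])
for z in(.156,):
    b=least_squares(lambda p:ext(p,z)-np.array([x,x+w,y,y+h]),[.4175,.286],diff_step=1e-4); print('lid',z,b.x,b.fun)
# handle: darker orange on the lid
hm=cv2.inRange(hsv,(8,120,90),(16,255,255)); mm=np.zeros_like(hm); mm[y:y+h,x:x+w]=255
n,l,s,ce=cv2.connectedComponentsWithStats(hm&mm); k=1+np.argmax(s[1:,4]); print(s[k],'handle',px2w(c,ce[k],.190)); delta([0.4175,.286,.2])
E
```

```text
time_s: 33.05
tcp_pos: [0.4174, 0.2858, 0.1721]
tcp_rot: [3.142, 0.0, -0.001]
wrist_force: [-0.2, 0.4, 0.5]
width: 0.0501
time_s: 33.72
tcp_pos: [0.4179, 0.1914, 0.2632]
tcp_rot: [-3.14, 0.0, -0.006]
wrist_force: [0.6, 0.2, -0.0]
width: 0.053
time_s: 33.88
tcp_pos: [0.4174, 0.1966, 0.2626]
tcp_rot: [-3.141, -0.0, -0.001]
wrist_force: [0.6, -0.9, 0.1]
width: 0.053
[  245    21   156   166 19991]
lid 0.156 [0.41826706 0.28423837] [-0.15345832  0.15337387  0.34561219 -0.45213671]
[304  67  29 115 857] handle [0.41287047 0.26381288 0.19      ]
t 33.9833 tcp [0.4173 0.1968 0.2622] rot [ 3.141 -0.     0.   ] w 0.05272058774236475 F [0.2 0.1 0.4]
tool mm [  0.3 -89.2  62.2] toolx [1. 0. 0.]
```

The lid's outline fits a 72 mm circle at lid height to within 0.5 px, centred 1–3 mm from the pot and basket axis. The handle blob runs into its shadow, so I don't use it. One numeric check of the funnel and bowl, then I hand in.

```bash
python3 - <<'E'
from h import *
t=cap('top'); s=cap('side')
for n,c in(('top',t),('side',s)):
    hsv=cv2.cvtColor(c['color'],cv2.COLOR_RGB2HSV); m=cv2.inRange(hsv,(125,80,40),(160,255,255))
    k,l,st,ce=cv2.connectedComponentsWithStats(m); i=1+np.argmax(st[1:,4]); print(n,st[i],ce[i],'expected top rim px',w2px(c,[[.464,-.3935,.1115]]))
# bowl: change on scale between now and start not needed; print px of expected bowl rim and brightness ring
p=w2px(s,[[.651,.063,.076]]); print('side bowl px',p)
hs=s['color'][int(p[0,1])-12:int(p[0,1])+13,int(p[0,0])-14:int(p[0,0])+15].mean(2); print(hs[::6,::4].round())
manip.finish_job(); print(manip.get_state()['time_s'])
E
```

```text
top [448 256  24  22 350] [460.48285714 266.16285714] expected top rim px [[459.60965905 266.39483396]]
side [336 267  24  28 548] [347.71532847 279.62956204] expected top rim px [[347.94494796 274.2867679 ]]
side bowl px [[308.05880242 173.38319262]]
[[ 45.  41.  36.  46.  51.  68.  87.  88.]
 [ 24.  36.  57.  79.  96.  55.  44.  74.]
 [ 42. 183. 152. 163. 164. 152. 206.  72.]
 [ 47. 139. 219. 198. 198. 194. 140. 246.]
 [231. 140. 153. 161. 160. 155. 139. 213.]]
the job is handed in; nothing more can be done
the job is handed in; nothing more can be done
```

I placed all four things in order and handed the job in at about 34 s of robot time: funnel in the jar, bowl on the scale, basket on the pot, lid on the basket. No verdict came back. Each piece met light contact (4–18 N) at the height where it should seat, before I let go.

**Last checks:**
- **Funnel:** in the final top view it was within 1 px of the expected spot. It looked upright and seated in the picture taken right after placing.
- **Bowl:** measured about 3 mm from the plate centre, and upright.
- **Basket:** measured about 3 mm from the pot's axis and looked level in both views.
- **Lid:** the outline fits a 144 mm circle to within 0.5 px, about 3 mm from the basket's measured centre.

**Weak or failed checks:**
- **Lid handle:** this check was no use, because the detected patch ran into the handle's shadow.
- **Lid level:** I had no pictures left to view after the lid went on. That it lies level with the handle up rests on the outline fit and on where it met contact.
- **Bowl at the end:** the last brightness check was only a rough one. I judged the bowl mainly from the pictures after its placing.
- **Jar, pan and spice jar:** I never measured these again. Nothing was planned to touch them, except that seating the funnel pressed on the jar with about 4 N.

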